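Mount the fixed-angle rotor on the centrifuge's splined spindle and close the lid

TASK

Get the centrifuge ready for its next run: take the round six-hole rotor by its knob, set it upright on the splined spindle in the chamber and, pressing and turning only gently and never forcing it, rock it to and fro about the spindle until the teeth mesh and it slides fully home onto the drive flange. Then let go of it and close the lid. Leave the strip rotor, the timer and the two vials where they are.

Things in the scene. Friction and masses are not known exactly. Their poses are not given: they have to be found in the camera images.
- rotor_grip (a point): Point on the rotor's axis at mid-grip of its black ribbed knob, 56 mm above the rotor's underside, 18 mm below the knob's top; z is up. The knob is 28 mm across and spans 37 to 74 mm above the underside. Under it lies a boss 44 mm across, top 33 mm above the underside; the rotor's outer rim reaches 35 mm.
- rotor: Round aluminium rotor, 96 mm across, 74 mm high with its knob, about 0.32 kg, six slanted tube holes in its dished top; stands on the bench. Origin: centre of the underside, z up. Its splined bore opens below: 35 mm wide, 27 mm deep, six straight teeth 5.5 mm wide, from 1 mm above the underside, reaching in to a 25 mm circle, at 0, 60, 120.. degrees from its x axis.
- centrifuge: White benchtop centrifuge, 234 x 188 mm, 101 mm high, fixed on the bench. Origin on the bench under the drive axis, z up; the control panel is at its -x side, the lid's hinge at +x. Its round chamber, open at the top, is 124 mm across; a rotor fully home lies below the rim, only its knob clear of it. More than 25 N between rotor and centrifuge, pressing or twisting, is forcing it.
- drive_seat (a point): Point on the drive axis at the top face of the drive flange (48 mm across), 55 mm above the bench, on which the rotor's underside rests when fully home; axes as the centrifuge's. The drive hangs on rubber mounts and gives under load: nothing up to about 2.6 N, then 1 mm per 8 N to a hard stop at 1.6 mm.
- spindle_top (a point): Tip of the splined spindle, 22 mm above the flange; axes as the centrifuge's. The six teeth, 5.5 mm wide, stand 14 mm up from the flange (22 mm root, 32 mm tip circle); above them a cone narrows to 13 mm and centres the bore. It stands at any angle, not measured; teeth mesh within about 4 degrees of each 60 degree step, else the rotor stays 13 mm high. A firm brake (0.8 N m) holds it.
- lid_tab (a point): Centre of the grip tab (28 mm long, 60 wide, 8 thick) on the free edge of the clear domed lid, 197 mm from the hinge line. With the lid open the tab is its topmost part, about 0.29 m above the bench. The dome bulges 40 mm to the lid's outer side, which then faces away from the robot; behind the tab itself there is room for a finger.
- lid (a joint): Lid angle in rad: 0 shut, 1.85 fully open, leaning back on its stop. The hinge line is parallel to the centrifuge's y axis, 104 mm behind the drive axis, 101 mm above the bench. Hinge friction holds it wherever it is left above about 0.8 rad; drawn forward below that it sinks shut by its own weight in about 2 s.
- strip_rotor: The centrifuge's other rotor, for tube strips: two straight aluminium bars on a hub with a smaller black knob, 72 x 84 mm, 54 mm high, loose on the bench. Origin at the centre of its underside. A bystander.
- timer: White timer, 66 x 62 x 18 mm, loose on the bench; origin under its centre. A bystander.
- vial_0: Small vial with white cap, 22 mm across, 43 mm high, loose; origin under its centre. A bystander.
- vial_1: Small vial with black cap, 22 mm across, 43 mm high, loose; origin under its centre. A bystander.
There are look-alikes about, which are no part of the job. What is shaped like the rotor but purple is not meant.

How it is judged:
By the outcome, as a careful person would: the job done as asked, in the order asked, and still so for the second after the job is handed in, with the robot touching nothing.
It also fails if it takes over 72 s, if anything falls off the work surface, if the arm or the gripper's body presses on something with over 40 N, if the wrist force passes 120 N, or if a joint passes its speed limit or range.

ROBOT

A 6-joint arm with a two-finger parallel gripper is mounted at the origin on a cart in front of the work surface, level with it; the furniture and walls round the work are solid. World frame = base frame: x ahead of the robot, y to its left, z up, the work surface at z = 0. Lengths are in m, angles in rad, forces in N, time in s.
With the tool pointing down it reaches from about 0.375 to 0.975 m from the base axis. Payload 3.8 kg.
Tool frame: the origin (TCP) lies midway between the tips of the shut fingers; the grasp point (between the pads) lies 19 mm behind it; z points along the fingers, y is the direction in which the jaws open and shut (so a half turn about z gives the same grasp; the last joint's range is limited). The gripper opens to 85 mm and grips with 20 to 120 N. Pads are 22 mm wide; open, the fingers measure 114 mm over their backs; the gripper's body (76 mm by 85 mm) begins 54 mm behind the grasp point. The pads swing forward as they close: fully open they stand 13 mm farther back than shut.
Start: joints at [-1.307, 0.264, 1.604, -0, 1.274, -0.037], TCP at [0.2, -0.645, 0.231] pointing down, gripper open.
Joint ranges: [-2.63, 2.63], [-0.94, 2.18], [0.31, 2.57], [-1.31, 4.45], [0, 2.66], [-2.55, 2.55]. Speed limits (rad/s): [2.57, 2.57, 3.14, 3.14, 3.14, 3.14].

INTERFACE

Orientations are given as a rotation vector (axis times angle).
In Python, from workcell import bot gives the robot as it stands. The module is installed in compiled form; this text tells all that it offers.
- The arm moves only by the tool move_arm, never from a script. Its argument "steps" is a list of rows, each a list of 5 numbers: the shift along the tool's x, y, z in mm, then the turn about the tool's z in degrees, then the opening in per cent of the stroke, from 0 (shut) to 100 (fully open). In form: [[tx, ty, tz, turn, claw], ...]. A call has 1 to 20 rows; each row is the pose to reach, as a shift and turn from the pose commanded when the call began, along the tool's axes at that moment; what a row does not reach only later rows make up. A row lasts 1/10 s, in which the tool goes at most 50 mm and 8.59 degrees, less where a joint would pass 70% of its speed; a pose out of reach is approached as far as the arm can. A call with a gripper value outside its range is refused whole. The fingers move at their own pace and stop on an object; "newtons" is the grip in N (left out, the last holds). Time passes only in rows, so rows that repeat a pose let the fingers close. It gives the time, the measured TCP pose, the force and the opening at its end, in the units of the state.
- bot.read_state(): the state, without advancing time (a new reading comes with each control period).
- bot.read_camera(name): name is "scene" or "top" or "wrist"; returns a dict with "pixels" (420x560x3 uint8, red, green, blue), "depth" (420x560 float32, m along the optical axis (not along the pixel's ray), 0 where there is no reading), "fovy" (degrees; the focal length in pixels is half the picture's height over the tangent of half this angle, whatever the lens; pixels are square), "cx", "cy" (the principal point, pixels), "xyz" and "attitude" of the camera in the world. Camera axes: x right, y up, looking along -z (the intrinsics and any distortion apply to the point x, -y, -z); pixel columns grow to the right and rows downward; lengths in m; the calibration is good to about 2 mm. A picture is of the moment at which its call begins.
- bot.finish_job(): hands the job in, once; it reports no verdict.
The state is a dict: "time": time; "q": joint angles; "joint_vel": joint speeds; "joint_torque": joint torques, N m; "tool_pos": TCP position; "tcp_rot": TCP orientation; "wrist_force": force on the tool from outside, world axes, zero at the start; "torque": the same for the moment, N m; "width": opening from 0.0 (shut) to 1.0 (fully open).
Only numpy, scipy, OpenCV 4.12 (cv2) and the standard library are available. Lean on these libraries where they do the work, as an engineer would, in place of code of your own. Each camera call takes 0.05 s, during which the arm holds its last target.

## Working session

There is one attempt and no reset: what is moved stays moved. The work goes in short steps, Python scripts to look and compute and a tool call to move; the robot and the scene stay as the last step left them, time stands still between calls to the robot, and variables do not carry over. Pictures are saved under pics/ and viewed, and the job is handed in when it is done.

Besides the shell and the picture viewer there is one more tool, called by a JSON object that holds its "name" and its "arguments", one argument or row to a line. move_arm: Moves the arm, as the interface text tells. Its arguments: {"type":"object","properties":{"steps":{"type":"array","items":{"type":"array","items":{"type":"number"}}},"newtons":{"type":"number"}},"required":["steps"]}

```bash
mkdir -p pics
python3 - <<'E'
from workcell import bot
import cv2,json,numpy as np
print(bot.read_state())
for n in ["scene","top","wrist"]:
    c=bot.read_camera(n)
    cv2.imwrite(f"pics/{n}0.png",c["pixels"][:,:,::-1])
    np.savez(f"{n}0.npz",**c)
    print(n,{k:c[k] for k in c if k not in("pixels","depth")})
E
```

```text
{'time': 0.0, 'q': array([-1.30690474e+00,  2.64748103e-01,  1.60540105e+00, -5.17972921e-05,
        1.27366310e+00, -3.68951621e-02]), 'joint_vel': array([-0.00178745, -0.00062638, -0.00015089,  0.00141574, -0.0007898 ,
        0.00138825]), 'joint_torque': array([ 1.03017781e-03, -5.15099931e+01, -3.67312181e+01,  5.97114354e-05,
        1.29013887e-02, -8.27006890e-07]), 'tool_pos': array([ 0.1997771 , -0.64399199,  0.2299508 ]), 'tcp_rot': array([-3.10395254e+00, -4.70389688e-01,  4.71807827e-04]), 'wrist_force': array([ 0.00423215, -0.59863095,  0.86424632]), 'torque': array([-0.00676526, -0.01337326, -0.00309368]), 'width': 1.0011631979183653}
scene {'fovy': 43.150186582323045, 'cx': 283.7309705044881, 'cy': 211.7692147347216, 'xyz': array([-0.38657725, -0.89921141,  0.64847012]), 'attitude': array([ 1.04043748, -0.50457063, -0.8178888 ])}
top {'fovy': 50.539646665971176, 'cx': 285.36320133650196, 'cy': 215.36794674927282, 'xyz': array([ 0.32292789, -0.19886693,  1.31681213]), 'attitude': array([ 0.15484702, -0.11038173, -1.56223253])}
wrist {'fovy': 67.32972349698417, 'cx': 279.4716375778019, 'cy': 214.28835501518614, 'xyz': array([ 0.26737837, -0.62404091,  0.37347176]), 'attitude': array([-0.23765743,  0.17681498, -1.26138642])}
```

View pics/scene0.png

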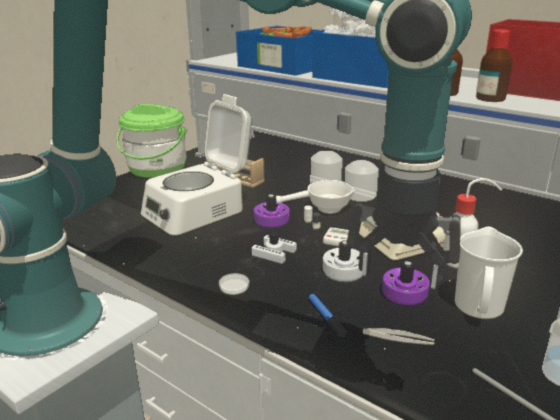

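View pics/top0.png

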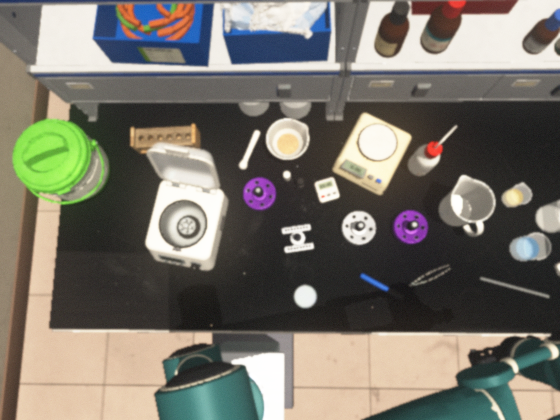

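View pics/wrist0.png

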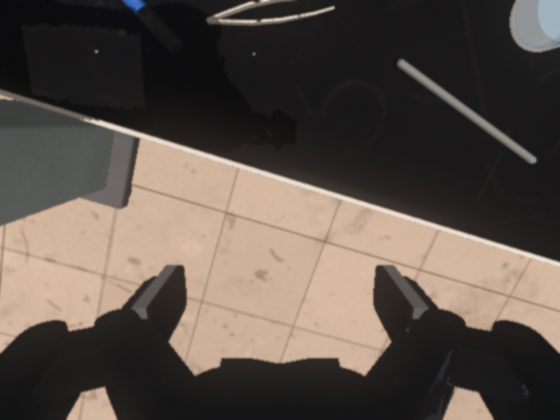

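The top view shows the aluminium rotor at about (359,227), purple look-alikes at (259,193) and (411,227), and the centrifuge chamber at about (186,225) with its lid open toward +x. Next I measure these from depth.

```bash
cat > h.py <<'E'
import numpy as np, cv2
from scipy.spatial.transform import Rotation as R
def cloud(c):
    H,W=c["depth"].shape; f=H/2/np.tan(np.radians(float(c["fovy"]))/2)
    v,u=np.mgrid[:H,:W]; d=c["depth"]
    p=np.stack([(u-c["cx"])/f*d,-(v-c["cy"])/f*d,-d],-1)
    return p@R.from_rotvec(c["attitude"]).as_matrix().T+c["xyz"]
def proj(c,P):
    H=420; f=H/2/np.tan(np.radians(float(c["fovy"]))/2)
    q=(np.atleast_2d(P)-c["xyz"])@R.from_rotvec(c["attitude"]).as_matrix()
    return np.stack([c["cx"]+f*q[:,0]/-q[:,2],c["cy"]-f*q[:,1]/-q[:,2]],-1)
E
python3 - <<'E'
from h import *
c=dict(np.load("top0.npz")); p=cloud(c)
def at(u,v): return p[v,u].round(4)
for n,u,v in [("knob",359,227),("chamber",186,225),("purp",259,193),("purp2",411,227),("strip",297,239),("timer",327,189),("vial",287,175),("vial2",299,181),("lidtab",160,150),("bench",330,260),("panel",165,258)]: print(n,at(u,v))
# rotor region
def show(u0,u1,v0,v1,s,name):
    cv2.imwrite(name,cv2.resize(c["pixels"][v0:v1,u0:u1,::-1],None,fx=s,fy=s,interpolation=cv2.INTER_CUBIC))
show(330,390,200,255,10,"pics/rot.png"); show(135,240,130,280,4,"pics/cen.png")
m=np.zeros(p.shape[:2],bool); m[205:250,335:385]=1
q=p[m]; 
for lo,hi in [(.02,.04),(.06,.08)]:
    s=q[(q[:,2]>lo)&(q[:,2]<hi)]; print(len(s), s.mean(0), s.min(0),s.max(0), cv2.minEnclosingCircle(s[:,:2].astype(np.float32)))
# centrifuge top
m=np.zeros(p.shape[:2],bool); m[170:275,140:235]=1
q=p[m]; s=q[(q[:,2]>.09)&(q[:,2]<.107)]
print(len(s),s.min(0),s.max(0),cv2.minAreaRect(s[:,:2].astype(np.float32)))
s=q[(q[:,2]<.09)&(q[:,2]>.03)];print(len(s))
q=p[205:245,165:210]; print((q[::3,::3,2]*1000).astype(int))
E
```

```text
knob [ 0.5024 -0.3702  0.0729]
chamber [0.5066 0.1195 0.0741]
purp [ 0.6007 -0.0865  0.0701]
purp2 [ 0.5032 -0.516   0.07  ]
strip [ 0.4705 -0.1959  0.0496]
timer [ 0.625  -0.2852  0.0161]
vial [ 0.6614 -0.1659  0.0419]
vial2 [ 0.6429 -0.2014  0.0429]
lidtab [0.6589 0.1365 0.2877]
bench [ 0.4147 -0.2934 -0.0035]
panel [0.4141 0.1805 0.055 ]
763 [ 0.506534   -0.37373219  0.03030929] [ 0.45987267 -0.4218283   0.02008065] [ 0.55650665 -0.32649646  0.03986373] ((0.5079224705696106, -0.37332800030708313), 0.04870274290442467)
79 [ 0.50670424 -0.3733967   0.07333988] [ 0.49371806 -0.38726583  0.06146222] [ 0.51969797 -0.36051048  0.07888907] ((0.5072802305221558, -0.3740973472595215), 0.013860122300684452)
3004 [0.40646129 0.01262575 0.09000663] [0.63257187 0.22461602 0.10699217] ((0.5193904042243958, 0.11888337135314941), (0.18860456347465515, 0.2042495161294937), 79.98165130615234)
2258
[[ 94  99  98  85  76  62  60  57  50  59  83 103 100  96  98]
 [101  95  80  66  50  48  42  38  38  37  41  47  98  99  99]
 [ 97  83  57  46  46  37  36  33  32  31  35  38  45  98  97]
 [ 87  61  49  42  37  31  32  34  34  39  34  31  38 102 105]
 [ 78  58  38  39  38  36  40  44  43  39  39  33  31  36  96]
 [ 65  45  33  36  35  42  58  66  59  57  43  39  31  30  99]
 [ 62  46  38  42  38  56  76  76  69  54  46  39  35  33 103]
 [ 58  43  29  32  43  57  76  77  68  58  51  42  37  40 100]
 [ 59  39  41  35  41  56  60  71  56  54  42  41  31  33  98]
 [ 64  43  35  36  34  47  54  50  59  54  41  36  32 104  96]
 [ 77  47  29  32  32  41  41  42  45  42  37  32  33 100  95]
 [ 96  62  46  36  30  30  33  39  39  31  36  31 101  98 103]
 [101 101  59  39  36  31  32  34  32  34  32 100 100  99  95]
 [ 99 102 103  70  47  38  33  36  34  98 100  98  99 102  98]]
```

```bash
ls pics
```

```text
cen.png
rot.png
scene0.png
top0.png
wrist0.png
```

View pics/rot.png

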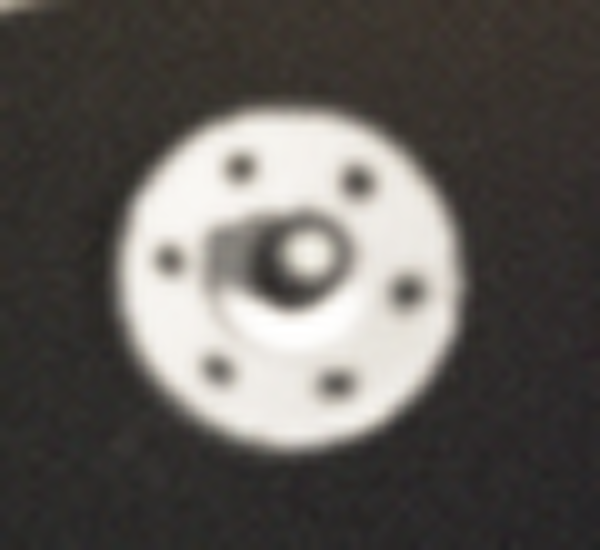

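View pics/cen.png

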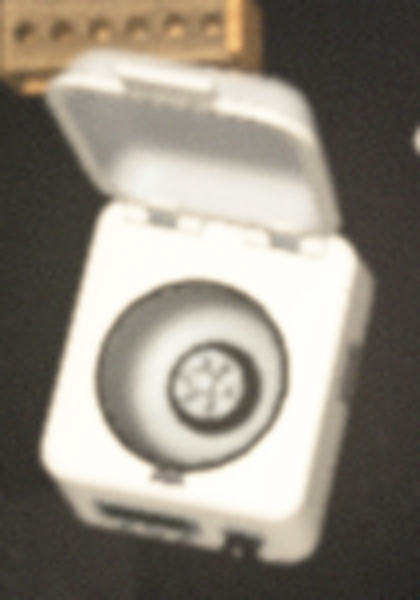

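```bash
cat >> h.py <<'E'
def psi_of(s):
    x=R.from_rotvec(s["tcp_rot"]).apply([1,0,0]); return np.degrees(np.arctan2(x[1],x[0]))
def delta(s,target,psi=None):
    M=R.from_rotvec(s["tcp_rot"]).as_matrix()
    d=M.T@(np.array(target)-s["tool_pos"])*1000
    t=0 if psi is None else -(psi-psi_of(s))
    return d.round(1),round((t+180)%360-180,1)
def rectify(c,z,x0,x1,y0,y1,mm=0.5):
    # world patch -> image; rows: x decreasing, cols: y decreasing
    xs=np.arange(x1,x0,-mm/1000); ys=np.arange(y1,y0,-mm/1000)
    X,Y=np.meshgrid(xs,ys,indexing='ij')
    uv=proj(c,np.stack([X,Y,0*X+z],-1).reshape(-1,3)).reshape(X.shape+(2,)).astype(np.float32)
    return cv2.remap(c["pixels"],uv[...,0],uv[...,1],cv2.INTER_CUBIC)[:,:,::-1],xs,ys
E
python3 - <<'E'
from h import *
from workcell import bot
s=bot.read_state()
w=dict(np.load("wrist0.npz")); t=dict(np.load("top0.npz"))
M=R.from_rotvec(s["tcp_rot"]).as_matrix()
print("cam in tool",M.T@(w["xyz"]-s["tool_pos"]),"axis",M.T@R.from_rotvec(w["attitude"]).apply([0,0,-1]),"up",M.T@R.from_rotvec(w["attitude"]).apply([0,1,0]))
im,xs,ys=rectify(t,.101,.40,.64,.0,.24,.5)
cv2.imwrite("pics/rect_cen.png",im)
g=cv2.GaussianBlur(cv2.cvtColor(im,cv2.COLOR_BGR2GRAY),(5,5),0)
h=cv2.HoughCircles(g,cv2.HOUGH_GRADIENT_ALT,1,50,param1=150,param2=.5,minRadius=100,maxRadius=140)
print(h)
if h is not None:
  for a in h[0]: print("chamber",xs[int(a[1])],ys[int(a[0])],a[2]*.5)
im,xs,ys=rectify(t,.035,.43,.58,-.45,-.3,.5)
g=cv2.GaussianBlur(cv2.cvtColor(im,cv2.COLOR_BGR2GRAY),(5,5),0)
h=cv2.HoughCircles(g,cv2.HOUGH_GRADIENT_ALT,1,50,param1=150,param2=.5,minRadius=70,maxRadius=120)
for a in h[0]: print("rotor",xs[int(a[1])],ys[int(a[0])],a[2]*.5)
print(psi_of(s),delta(s,[.507,-.3735,.2],54))
psi=np.radians(54); print(delta(s,[.507-.05*np.cos(psi),-.3735-.05*np.sin(psi),.2],54))
E
```

```text
cam in tool [ 0.07050185  0.00054911 -0.14325561] axis [-2.73364544e-01  4.72909606e-04  9.61910392e-01] up [9.61910504e-01 2.30107908e-04 2.73364463e-01]
[[[232.      267.      135.71979]]]
chamber 0.5065000000000147 0.12399999999999989 67.85989
rotor 0.5085000000000078 -0.37550000000000006 49.344612
17.231381751023672 (array([ 373.6, -167.5,   30.5]), np.float64(-36.8))
(array([ 333.5, -137.5,   30.5]), np.float64(-36.8))
```

View pics/rect_cen.png

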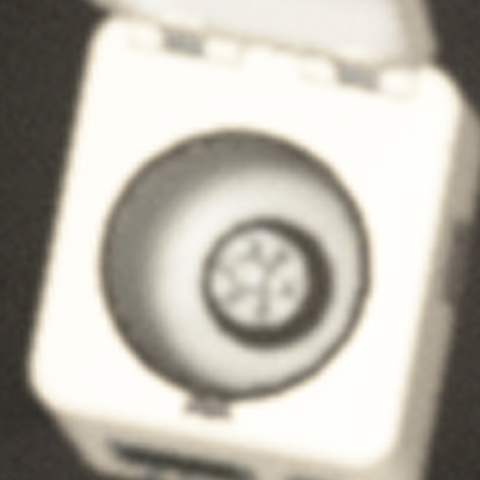

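{"name": "move_arm", "arguments": {
  "steps": [
    [45,-20,0,-8,100],
    [90,-40,5,-16,100],
    [135,-60,10,-24,100],
    [180,-80,15,-32,100],
    [225,-100,20,-36.8,100],
    [270,-120,25,-36.8,100],
    [315,-141,30,-36.8,100],
    [350,-157,30,-36.8,100],
    [374,-168,30,-36.8,100],
    [374,-168,30,-36.8,100],
    [374,-168,30,-36.8,100]
  ]
}}

```text
time: 1.25
tool_pos: [0.5074, -0.373, 0.2008]
tcp_rot: [-2.797, -1.429, 0.001]
wrist_force: [-0.3, 1.1, -0.3]
width: 1.001
```

```bash
cat > look.py <<'E'
import sys
from h import *
from workcell import bot
n,k=sys.argv[1:3]
c=bot.read_camera(n); np.savez(k+".npz",**c); cv2.imwrite(f"pics/{k}.png",c["pixels"][:,:,::-1])
s=bot.read_state(); print(s["time"],s["tool_pos"].round(4),"psi",psi_of(s).round(2),"F",s["wrist_force"].round(2),"T",s["torque"].round(3),"w",round(s["width"],3),"q",s["q"].round(3))
E
python3 look.py wrist w1
```

```text
1.3 [ 0.5069 -0.3736  0.2009] psi 54.06 F [ 0.07 -0.47  0.57] T [ 0.027  0.012 -0.027] w 1.004 q [-6.740e-01  2.000e-01  1.739e+00 -1.000e-03  1.204e+00 -4.700e-02]
```

View pics/w1.png

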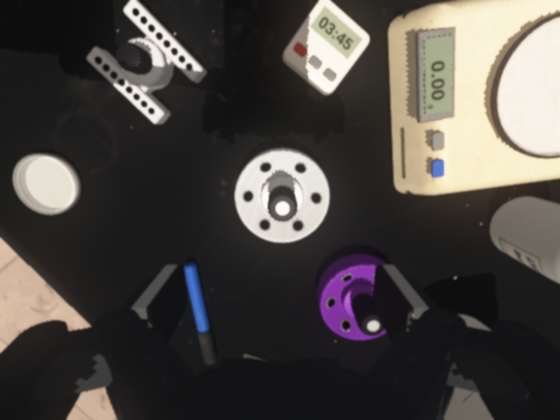

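```bash
cat > fitrot.py <<'E'
import sys
from h import *
c=dict(np.load(sys.argv[1]))
x,y=float(sys.argv[2]),float(sys.argv[3])
p=cloud(c)
im,xs,ys=rectify(c,.035,x-.07,x+.07,y-.07,y+.07,.25)
g=cv2.cvtColor(im,cv2.COLOR_BGR2GRAY)
b=(cv2.GaussianBlur(g,(7,7),0)>110).astype(np.uint8)
n,l,st,ce=cv2.connectedComponentsWithStats(b)
k=1+np.argmax(st[1:,4]); cs,_=cv2.findContours((l==k).astype(np.uint8),cv2.RETR_EXTERNAL,cv2.CHAIN_APPROX_NONE)
hull=cv2.convexHull(max(cs,key=len)); e=cv2.fitEllipse(hull); print("rim",xs[0]-e[0][1]*.00025,ys[0]-e[0][0]*.00025,np.array(e[1])*.25)
cv2.imwrite("pics/rr.png",im)
m=(np.hypot(p[...,0]-x,p[...,1]-y)<.06)
q=p[m]; s=q[q[:,2]>.06]; print("knobtop",s.mean(0),len(s)); s=q[(q[:,2]>.02)&(q[:,2]<.045)]; print("body",cv2.minEnclosingCircle(s[:,:2].astype(np.float32)),np.median(s[:,2]))
print("bench",np.median(p[(np.abs(p[...,0]-x)<.1)&(p[...,2]<.012)&(p[...,2]>-.02)][:,2]))
E
python3 fitrot.py w1.npz .507 -.3745
```

```text
rim 0.5097679214477538 -0.3757545623779297 [95.96231079 96.6684494 ]
knobtop [ 0.51379867 -0.36351008  0.27088454] 36329
body ((0.5096878409385681, -0.3759015202522278), 0.04798729717731476) 0.03241152801713579
bench 0.000899381011229522
```

View pics/rr.png

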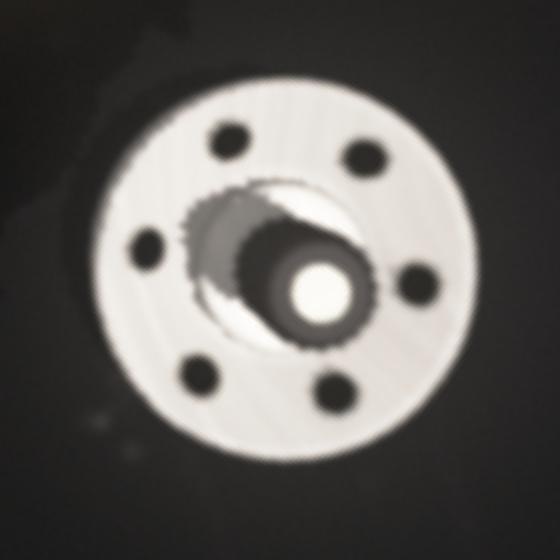

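Run:
```python
from h import *
from workcell import bot
s=bot.read_state(); print(delta(s,[.508,.122,.25],79))
```

```text
(array([ 401.9, -290.1,  -49.1]), np.float64(-24.9))
```

{"name": "move_arm", "arguments": {
  "steps": [
    [40,-29,-10,-5,100],
    [80,-58,-20,-10,100],
    [120,-87,-30,-15,100],
    [160,-116,-40,-20,100],
    [200,-145,-49,-25,100],
    [240,-174,-49,-25,100],
    [280,-203,-49,-25,100],
    [320,-231,-49,-25,100],
    [360,-260,-49,-25,100],
    [390,-282,-49,-25,100],
    [402,-290,-49,-25,100],
    [402,-290,-49,-25,100],
    [402,-290,-49,-25,100]
  ]
}}

```text
time: 2.6
tool_pos: [0.5089, 0.1207, 0.2502]
tcp_rot: [2.424, 1.998, -0.001]
wrist_force: [0.6, -0.5, -0.4]
width: 0.999
```

```bash
python3 look.py wrist w2
```

```text
2.65 [0.5089 0.1205 0.2502] psi 78.94 F [ 0.21  0.19 -0.89] T [ 0.015  0.044 -0.004] w 1.0 q [ 1.850e-01 -3.700e-02  1.902e+00 -1.000e-03  1.277e+00  3.790e-01]
```

View pics/w2.png

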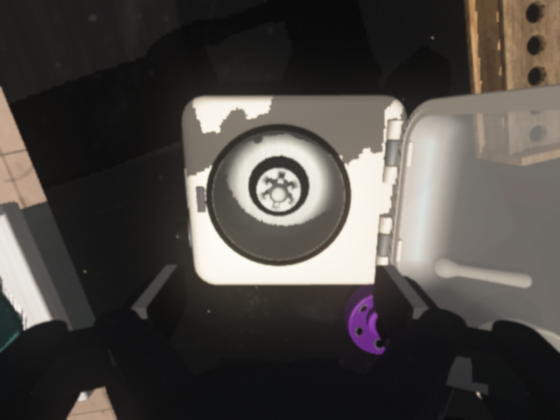

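Run:
```python
from h import *
c=dict(np.load("w2.npz")); p=cloud(c)
im,xs,ys=rectify(c,.069,.508-.03,.508+.03,.122-.03,.122+.03,.1)
cv2.imwrite("pics/sp.png",im)
im,xs,ys=rectify(c,.101,.508-.12,.508+.13,.122-.12,.122+.12,.5)
cv2.imwrite("pics/cc.png",im)
q=p[(np.hypot(p[...,0]-.508,p[...,1]-.122)<.16)]
s=q[(q[:,2]>.09)&(q[:,2]<.107)]; r=cv2.minAreaRect(s[:,:2].astype(np.float32)); print(r, np.median(s[:,2]),len(s))
s=q[(q[:,2]>.048)&(q[:,2]<.085)]; s=s[np.hypot(s[:,0]-.508,s[:,1]-.122)<.035]; print("flange", cv2.minEnclosingCircle(s[:,:2].astype(np.float32)),s.mean(0),s[:,2].max())
s=s[s[:,2]>.073]; print("tip",s.mean(0),len(s))
```

```text
((0.5227726101875305, 0.1184047982096672), (0.18675002455711365, 0.20529088377952576), 78.96649932861328) 0.09889242867760534 25159
flange ((0.5090867877006531, 0.12106632441282272), 0.02413354441523552) [0.50957876 0.12315645 0.06193301] 0.0796390049004575
tip [0.50948512 0.12190493 0.07680305] 257
```

View pics/sp.png

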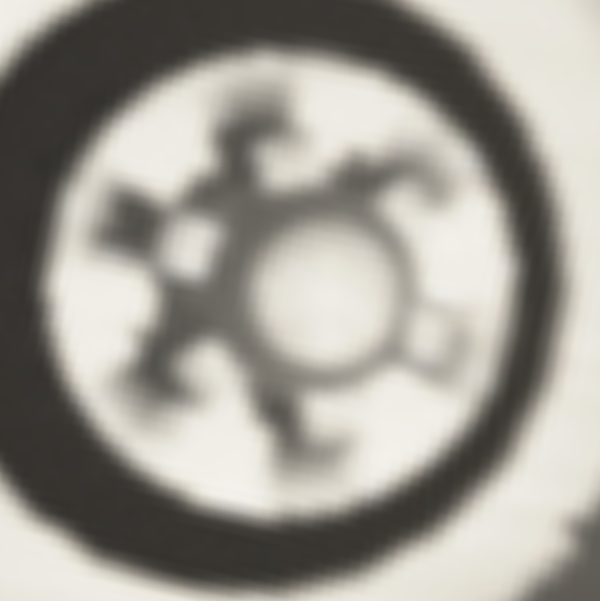

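View pics/cc.png

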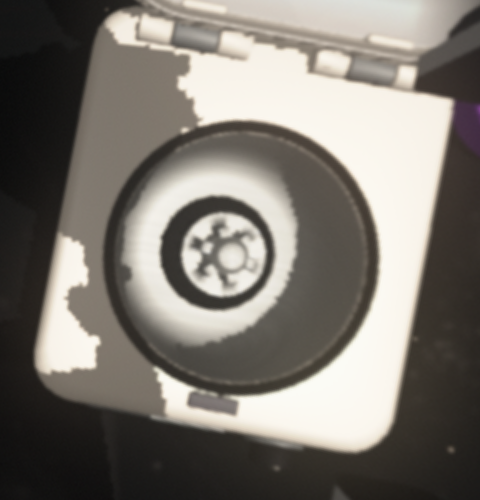

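Run:
```python
from h import *
from workcell import bot
s=bot.read_state(); print(delta(s,[.5095,-.3757,.15],54))
```

```text
(array([-486.7,   95.7,  100.7]), np.float64(24.9))
```

{"name": "move_arm", "arguments": {
  "steps": [
    [-45,9,0,5,100],
    [-90,18,0,10,100],
    [-135,27,0,15,100],
    [-180,36,10,20,100],
    [-226,45,20,25,100],
    [-272,54,30,25,100],
    [-318,63,50,25,100],
    [-364,72,65,25,100],
    [-410,81,80,25,100],
    [-450,89,90,25,100],
    [-475,93,101,25,100],
    [-487,96,101,25,100],
    [-487,96,101,25,100],
    [-487,96,101,25,100]
  ]
}}

```text
time: 4.05
tool_pos: [0.5101, -0.3742, 0.1499]
tcp_rot: [-2.8, -1.425, -0.001]
wrist_force: [0.2, -0.2, 0.5]
width: 0.999
```

```bash
python3 look.py wrist w3; sed -i 's/s=q\[q\[:,2\]>.06\]/s=q[(q[:,2]>.06)\&(q[:,2]<.085)]/' fitrot.py; python3 fitrot.py w3.npz .5095 -.3757
python3 - <<'E'
from h import *
from workcell import bot
s=bot.read_state(); print(delta(s,[.5095,-.3757,.04],54))
E
```

```text
4.1 [ 0.5105 -0.3735  0.1501] psi 54.03 F [ 0.57 -0.4   0.38] T [-0.026  0.034  0.034] w 0.996 q [-0.671  0.245  1.782  0.     1.114 -0.044]
rim 0.509678970336914 -0.3759096328735351 [95.73474884 95.9009552 ]
knobtop [ 0.51107731 -0.37405602  0.0735509 ] 1130
body ((0.5097130537033081, -0.37579789757728577), 0.04800534248352051) 0.03245456294904703
bench 0.0008918516819072797
(array([ -2.4,   0.5, 110.1]), np.float64(0.0))
```

View pics/w3.png

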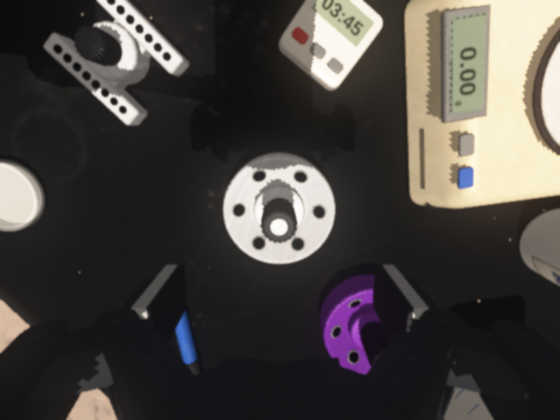

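{"name": "move_arm", "arguments": {
  "steps": [
    [-1,0.5,35,0,100],
    [-1.5,0.5,70,0,100],
    [-1.5,0.5,95,0,100],
    [-1.5,0.5,110,0,100],
    [-1.5,0.5,110,0,100],
    [-1.5,0.5,110,0,100]
  ]
}}

```text
time: 4.7
tool_pos: [0.5108, -0.3754, 0.0404]
tcp_rot: [2.797, 1.428, 0.001]
wrist_force: [-0.9, 0.4, 0.5]
width: 1.001
```

```bash
python3 look.py wrist w4; python3 look.py scene s4
```

```text
4.75 [ 0.5113 -0.376   0.0412] psi 54.07 F [-0.36  0.12  0.42] T [-0.019 -0.013  0.021] w 0.999 q [-0.673  0.363  1.853  0.     0.923 -0.046]
4.8 [ 0.5115 -0.3764  0.0415] psi 54.06 F [-1.06 -0.89  0.2 ] T [ 0.034 -0.068 -0.024] w 0.997 q [-0.674  0.362  1.853  0.     0.923 -0.046]
```

View pics/w4.png

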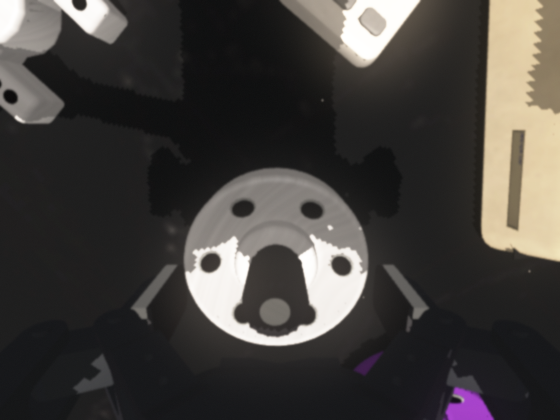

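{"name": "move_arm", "arguments": {
  "steps": [
    [0,0,0,0,20],
    [0,0,0,0,10],
    [0,0,0,0,10],
    [0,0,0,0,10],
    [0,0,0,0,10],
    [0,0,0,0,10],
    [0,0,0,0,10],
    [0,0,0,0,10]
  ],
  "newtons": 40
}}

```text
time: 5.6
tool_pos: [0.5099, -0.3757, 0.0397]
tcp_rot: [2.799, 1.427, -0.0]
wrist_force: [-2.5, 0.6, 4.9]
width: 0.314
```

```bash
python3 look.py wrist w5
```

```text
5.65 [ 0.5099 -0.3757  0.0397] psi 54.03 F [-2.88  0.66  5.18] T [ 0.147  0.321 -0.041] w 0.318 q [-0.674  0.364  1.855 -0.     0.923 -0.046]
```

View pics/w5.png

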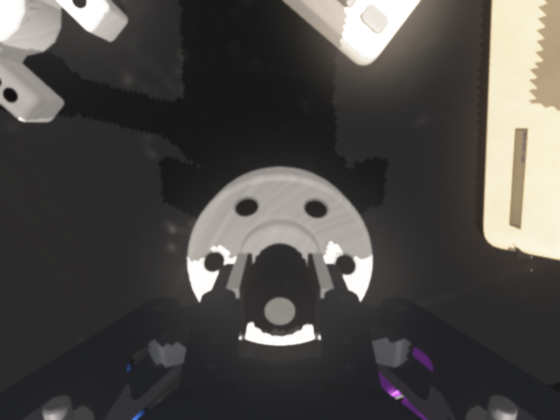

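Run:
```python
from h import *
from workcell import bot
s=bot.read_state(); print(delta(s,[.509,.121,.18],101.3))
```

```text
(array([ 401.5, -292.5, -140.3]), np.float64(-47.3))
```

{"name": "move_arm", "arguments": {
  "steps": [
    [0,0,-10,0,10],
    [0,0,-30,0,10],
    [0,0,-60,0,10],
    [0,0,-60,0,10],
    [0,0,-60,0,10]
  ]
}}

```text
time: 6.15
tool_pos: [0.5103, -0.3759, 0.0994]
tcp_rot: [2.798, 1.427, 0.001]
wrist_force: [-0.2, 0.4, -2.7]
width: 0.314
```

```bash
python3 look.py wrist w6;  python3 - <<'E'
from h import *
from workcell import bot
s=bot.read_state(); print(delta(s,[.509,.121,.18],101.3))
E
```

```text
6.2 [ 0.5093 -0.3751  0.0981] psi 54.03 F [-0.14  0.37 -3.44] T [ 0.056 -0.036 -0.047] w 0.321 q [-0.674  0.297  1.821  0.     1.025 -0.046]
(array([ 401.3, -291.8,  -81.5]), np.float64(-47.3))
```

View pics/w6.png

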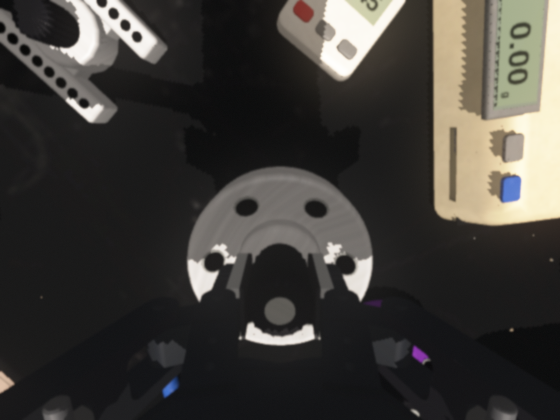

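{"name": "move_arm", "arguments": {
  "steps": [
    [10,-8,-35,0,10],
    [35,-26,-65,-4,10],
    [70,-52,-81,-10,10],
    [106,-77,-81,-16,10],
    [142,-103,-81,-22,10],
    [178,-130,-81,-28,10],
    [214,-156,-81,-34,10],
    [250,-182,-81,-40,10],
    [286,-208,-81,-45,10],
    [322,-234,-81,-47.3,10],
    [352,-256,-81,-47.3,10],
    [377,-274,-81,-47.3,10],
    [393,-286,-81,-47.3,10],
    [401,-292,-81,-47.3,10],
    [401,-292,-81,-47.3,10],
    [401,-292,-81,-47.3,10]
  ]
}}

```text
time: 7.8
tool_pos: [0.5085, 0.1197, 0.1792]
tcp_rot: [-1.991, -2.43, 0.003]
wrist_force: [0.1, -0.0, -3.3]
width: 0.318
```

```bash
python3 look.py wrist w7; python3 look.py scene s7
python3 - <<'E'
from h import *
from workcell import bot
s=bot.read_state(); print(delta(s,[.509,.121,.13],101.3))
E
```

```text
7.85 [0.5087 0.1194 0.1795] psi 101.3 F [-1.01  0.38 -3.  ] T [ 0.005 -0.022  0.047] w 0.317 q [ 1.830e-01  1.600e-02  1.984e+00 -1.000e-03  1.144e+00 -1.400e-02]
7.9 [0.5089 0.1193 0.1798] psi 101.27 F [-0.37 -0.25 -3.05] T [-0.004  0.014 -0.023] w 0.318 q [ 1.830e-01  1.500e-02  1.983e+00 -1.000e-03  1.144e+00 -1.400e-02]
(array([ 1.7,  0.5, 49.8]), np.float64(-0.0))
```

View pics/w7.png

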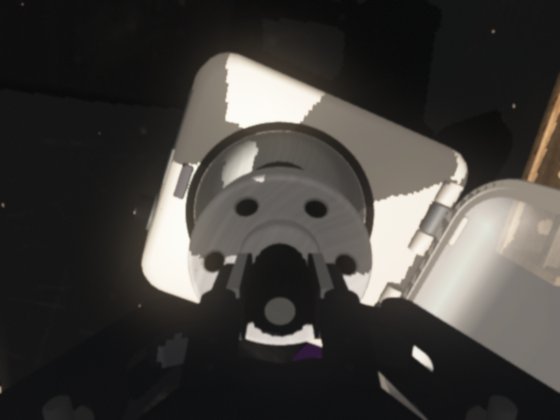

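View pics/s7.png

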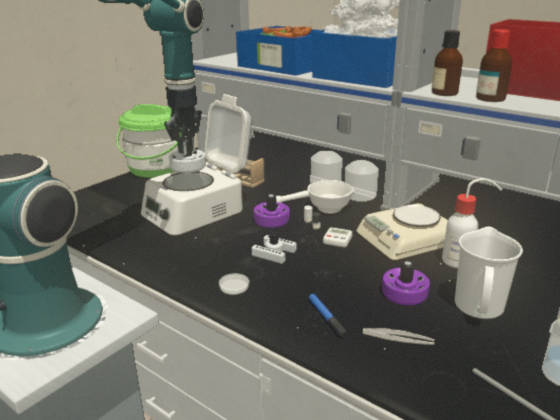

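{"name": "move_arm", "arguments": {
  "steps": [
    [0.5,0.2,15,0,10],
    [1,0.4,30,0,10],
    [1.5,0.5,45,0,10],
    [1.5,0.5,55,0,10],
    [1.5,0.5,60,0,10],
    [1.5,0.5,62,0,10],
    [1.5,0.5,64,0,10],
    [1.5,0.5,66,0,10],
    [1.5,0.5,66,0,10],
    [1.5,0.5,66,0,10]
  ]
}}

```text
time: 8.9
tool_pos: [0.5097, 0.1221, 0.1147]
tcp_rot: [1.991, 2.43, 0.001]
wrist_force: [-0.6, -0.4, -2.9]
width: 0.318
```

```bash
python3 look.py wrist w8
```

```text
8.95 [0.5096 0.1221 0.1147] psi 101.34 F [ 0.12  0.36 -2.76] T [-0.026  0.014  0.004] w 0.314 q [ 0.188  0.084  2.042  0.     1.015 -0.01 ]
```

View pics/w8.png

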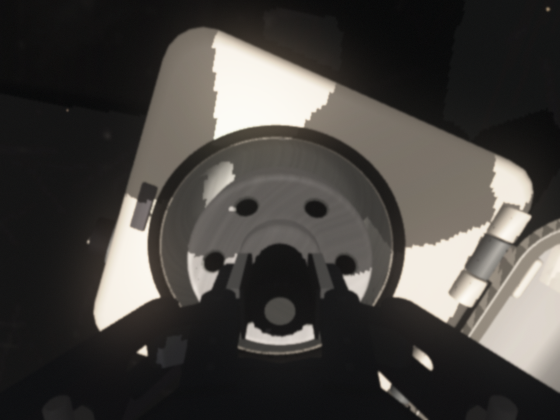

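{"name": "move_arm", "arguments": {
  "steps": [
    [0,0,1,0,10],
    [0,0,2,0,10],
    [0,0,3,0,10],
    [0,0,4,0,10],
    [0,0,4,0,10],
    [0,0,4,0,10]
  ]
}}

```text
time: 9.55
tool_pos: [0.5092, 0.122, 0.1102]
tcp_rot: [-1.991, -2.43, 0.0]
wrist_force: [0.1, 0.5, -3.0]
width: 0.318
```

```bash
python3 look.py top t9
```

```text
9.6 [0.5093 0.122  0.1103] psi 101.34 F [-0.27  0.63 -2.3 ] T [-0.022 -0.003  0.03 ] w 0.313 q [ 0.188  0.089  2.046  0.     1.007 -0.01 ]
```

{"name": "move_arm", "arguments": {
  "steps": [
    [0,0,1,0,10],
    [0,0,2,0,10],
    [0,0,2.5,0,10],
    [0,0,3,0,10],
    [0,0,3,0,10]
  ]
}}

```text
time: 10.1
tool_pos: [0.5092, 0.122, 0.1072]
tcp_rot: [-1.991, -2.43, 0.0]
wrist_force: [-0.5, 0.6, -2.4]
width: 0.316
```

```bash
python3 look.py wrist w10
```

```text
10.15 [0.5092 0.122  0.1073] psi 101.33 F [-0.58 -0.29 -1.84] T [ 0.001  0.064 -0.032] w 0.319 q [ 0.188  0.092  2.048  0.     1.001 -0.01 ]
```

{"name": "move_arm", "arguments": {
  "steps": [
    [0,0,0.5,0,10],
    [0,0,1,0,10],
    [0,0,1,0,10],
    [0,0,1,0,10]
  ]
}}

```text
time: 10.55
tool_pos: [0.5091, 0.122, 0.1062]
tcp_rot: [-1.991, -2.43, 0.0]
wrist_force: [0.7, 0.4, -2.5]
width: 0.318
```

```bash
python3 look.py wrist w11
```

```text
10.6 [0.5091 0.122  0.1061] psi 101.33 F [-1.02  0.63 -2.44] T [ 0.099  0.195 -0.047] w 0.316 q [ 0.188  0.093  2.049  0.     0.999 -0.01 ]
```

{"name": "move_arm", "arguments": {
  "steps": [
    [0,0,0.5,0,10],
    [0,0,1,0,10],
    [0,0,1,0,10],
    [0,0,1,0,10]
  ]
}}

```text
time: 11.0
tool_pos: [0.5092, 0.122, 0.1052]
tcp_rot: [-1.991, -2.43, 0.0]
wrist_force: [-1.0, 0.3, -2.7]
width: 0.313
```

```bash
python3 look.py wrist w12
```

```text
11.05 [0.5092 0.122  0.1052] psi 101.33 F [-1.72 -0.04 -2.91] T [0.028 0.308 0.011] w 0.311 q [ 0.188  0.095  2.05   0.     0.997 -0.01 ]
```

{"name": "move_arm", "arguments": {
  "steps": [
    [0,0,0.5,0,10],
    [0,0,1,0,10],
    [0,0,1.5,0,10],
    [0,0,1.5,0,10]
  ]
}}

```text
time: 11.45
tool_pos: [0.5091, 0.122, 0.1037]
tcp_rot: [-1.991, -2.43, 0.0]
wrist_force: [-2.8, 1.7, -2.9]
width: 0.313
```

```bash
python3 look.py wrist w13
```

```text
11.5 [0.5091 0.122  0.1037] psi 101.33 F [-2.03  1.32 -2.16] T [0.247 0.347 0.009] w 0.32 q [ 0.188  0.096  2.051  0.     0.994 -0.01 ]
```

View pics/w13.png

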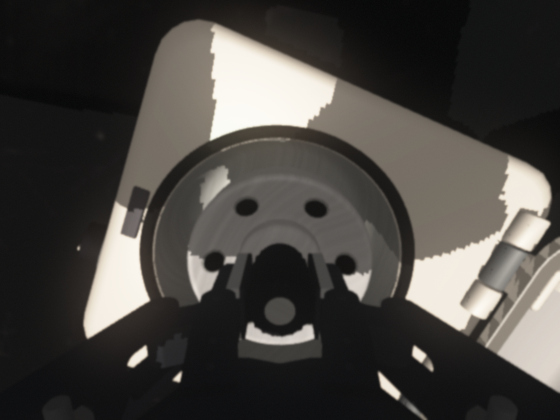

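{"name": "move_arm", "arguments": {
  "steps": [
    [0.3,-0.3,0,0,10],
    [0.6,-0.5,0,0,10],
    [0.6,-0.5,0.5,0,10],
    [0.6,-0.5,1,0,10],
    [0.6,-0.5,1,0,10]
  ]
}}

```text
time: 12.0
tool_pos: [0.5089, 0.1225, 0.1028]
tcp_rot: [1.991, 2.43, 0.001]
wrist_force: [0.2, -0.6, -3.2]
width: 0.318
```

```bash
python3 look.py wrist w14
```

```text
12.05 [0.5089 0.1225 0.1028] psi 101.33 F [-0.28 -0.6  -3.07] T [ 0.057  0.091 -0.019] w 0.316 q [ 0.189  0.097  2.053 -0.     0.992 -0.009]
```

{"name": "move_arm", "arguments": {
  "steps": [
    [0,0,0.5,0,10],
    [0,0,1,0,10],
    [0,0,1.5,0,10],
    [0,0,2,0,10],
    [0,0,2,0,10]
  ]
}}

```text
time: 12.55
tool_pos: [0.5087, 0.1225, 0.1007]
tcp_rot: [1.991, 2.43, -0.0]
wrist_force: [-0.3, -0.1, -2.8]
width: 0.32
```

```bash
python3 look.py wrist w15
```

```text
12.6 [0.5087 0.1225 0.1007] psi 101.34 F [-0.14 -0.11 -3.44] T [ 0.    -0.022 -0.015] w 0.321 q [ 0.189  0.099  2.055 -0.     0.988 -0.009]
```

{"name": "move_arm", "arguments": {
  "steps": [
    [0,0,0.5,0,10],
    [0,0,1,0,10],
    [0,0,1.5,0,10],
    [0,0,2,0,10],
    [0,0,2.5,0,10],
    [0,0,3,0,10],
    [0,0,3,0,10]
  ]
}}

```text
time: 13.3
tool_pos: [0.5086, 0.1225, 0.0977]
tcp_rot: [-1.991, -2.43, 0.0]
wrist_force: [-0.3, -0.3, -3.9]
width: 0.315
```

```bash
python3 look.py wrist w16
```

```text
13.35 [0.5086 0.1225 0.0977] psi 101.34 F [ 0.08 -0.81 -3.19] T [0.039 0.021 0.001] w 0.316 q [ 0.189  0.103  2.057 -0.     0.982 -0.009]
```

{"name": "move_arm", "arguments": {
  "steps": [
    [0,0,0.5,0,10],
    [0,0,1,0,10],
    [0,0,1.5,0,10],
    [0,0,2,0,10],
    [0,0,2,0,10]
  ]
}}

```text
time: 13.85
tool_pos: [0.5086, 0.1225, 0.0957]
tcp_rot: [-1.991, -2.43, 0.0]
wrist_force: [-0.4, -0.3, -2.6]
width: 0.314
```

```bash
python3 look.py wrist w17
```

```text
13.9 [0.5087 0.1225 0.0957] psi 101.33 F [-0.06 -0.13 -3.76] T [-0.034  0.028  0.024] w 0.315 q [ 0.189  0.105  2.058  0.     0.978 -0.009]
```

View pics/w17.png

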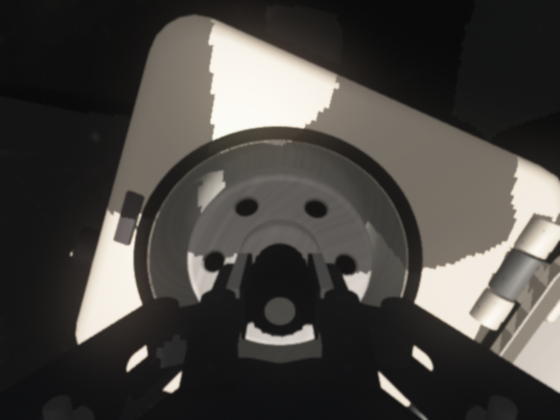

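{"name": "move_arm", "arguments": {
  "steps": [
    [0,0,0.5,0,10],
    [0,0,1,0,10],
    [0,0,1,0,10]
  ]
}}

```text
time: 14.2
tool_pos: [0.5087, 0.1225, 0.0948]
tcp_rot: [1.991, 2.43, 0.0]
wrist_force: [0.2, 0.1, -3.2]
width: 0.318
```

{"name": "move_arm", "arguments": {
  "steps": [
    [0,0,0.3,0,10],
    [0,0,0.6,0,10],
    [0,0,0.6,0,10]
  ]
}}

```text
time: 14.5
tool_pos: [0.5088, 0.1225, 0.0946]
tcp_rot: [1.991, 2.43, 0.0]
wrist_force: [-2.3, 0.6, 1.1]
width: 0.318
```

{"name": "move_arm", "arguments": {
  "steps": [
    [0,0,0,0,38],
    [0,0,0,0,45],
    [0,0,0,0,60],
    [0,0,0,0,60],
    [0,0,0,0,60],
    [0,0,0,0,60]
  ]
}}

```text
time: 15.1
tool_pos: [0.5087, 0.1225, 0.0942]
tcp_rot: [-1.991, -2.43, -0.0]
wrist_force: [-0.7, 0.0, -0.3]
width: 0.601
```

{"name": "move_arm", "arguments": {
  "steps": [
    [0,0,-5,0,60],
    [0,0,-20,0,60],
    [0,0,-50,0,60],
    [0,0,-100,0,60],
    [0,0,-150,0,60],
    [0,0,-150,0,60],
    [0,0,-150,0,60]
  ]
}}

```text
time: 15.8
tool_pos: [0.5103, 0.1228, 0.2478]
tcp_rot: [1.989, 2.427, 0.007]
wrist_force: [-0.5, -0.1, -0.6]
width: 0.598
```

```bash
python3 look.py wrist w18; python3 look.py scene s18
```

```text
15.85 [0.5089 0.1225 0.2454] psi 101.34 F [-0.67  0.35 -0.17] T [-0.035  0.054 -0.019] w 0.602 q [ 0.189 -0.035  1.909 -0.     1.266 -0.009]
15.9 [0.508  0.1224 0.2438] psi 101.33 F [-1.04 -0.36 -0.74] T [-0.011  0.    -0.031] w 0.596 q [ 0.189 -0.034  1.911  0.     1.266 -0.009]
```

View pics/w18.png

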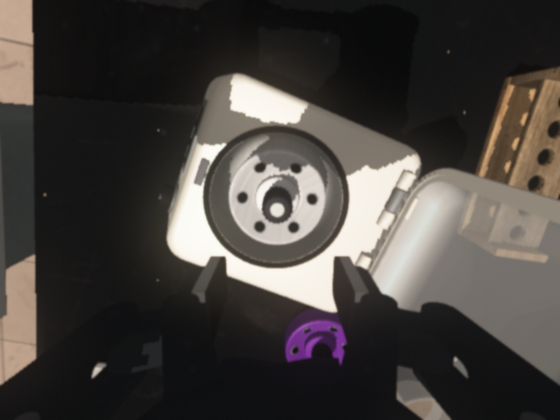

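View pics/s18.png

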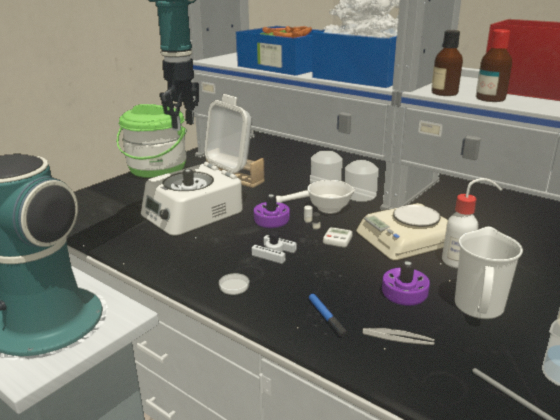

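Run:
```python
from h import *
c=dict(np.load("w18.npz")); p=cloud(c)
d=np.hypot(p[...,0]-.509,p[...,1]-.1215)
q=p[d<.052]
top=q[(q[:,2]>.118)&(q[:,2]<.14)]; print("knob top med/mean z",np.median(top[:,2]),len(top), np.histogram(top[:,2],8))
s=p[(d>.040)&(d<.047)]; print("rim z",np.median(s[:,2]),np.percentile(s[:,2],[10,50,90]))
s=s[(s[:,2]>.08)&(s[:,2]<.11)]; A=np.c_[s[:,:2]-s[:,:2].mean(0),np.ones(len(s))]; print("plane slopes deg",np.degrees(np.linalg.lstsq(A,s[:,2],rcond=None)[0][:2]))
s=p[(d>.075)&(d<.095)]; print("deck z",np.median(s[(s[:,2]>.08)&(s[:,2]<.12)][:,2]))
c=dict(np.load("scene0.npz")); 
# lid cloud from all
t=dict(np.load("top0.npz"))
for c,n in((t,"top"),(dict(np.load("s18.npz")),"scene"),(dict(np.load("w18.npz")),"wrist")):
    p=cloud(c).reshape(-1,3)
    psi=np.radians(-11.3); ex=np.array([np.cos(psi),np.sin(psi)]); ey=np.array([-ex[1],ex[0]])
    r=p[:,:2]-[.509,.1215]; X=r@ex; Y=r@ey
    m=(X>.09)&(X<.30)&(abs(Y)<.11)&(p[:,2]>.12)&(p[:,2]<.32)
    print(n,m.sum())
    for z in np.arange(.12,.31,.015):
        k=m&(abs(p[:,2]-z)<.0075)
        if k.sum()>3: print(" z%.3f n%d X %.3f..%.3f Y %.3f..%.3f"%(z,k.sum(),X[k].min(),X[k].max(),Y[k].min(),Y[k].max()))
```

```text
knob top med/mean z 0.1295453767997422 787 (array([ 13,  14,   9,  16,  29,  76, 386, 244]), array([0.11830387, 0.11997573, 0.12164759, 0.12331945, 0.1249913 ,
       0.12666316, 0.12833502, 0.13000688, 0.13167874]))
rim z 0.30386316260209223 [0.08883002 0.30386316 0.31006283]
plane slopes deg [-0.3505602   0.08172808]
deck z 0.09880908143654207
top 1959
 z0.120 n263 X 0.104..0.146 Y -0.074..0.078
 z0.135 n202 X 0.106..0.150 Y -0.084..0.087
 z0.150 n158 X 0.110..0.155 Y -0.086..0.086
 z0.165 n168 X 0.114..0.157 Y -0.086..0.086
 z0.180 n167 X 0.117..0.160 Y -0.085..0.089
 z0.195 n96 X 0.120..0.160 Y -0.086..0.088
 z0.210 n52 X 0.123..0.154 Y -0.085..0.086
 z0.225 n49 X 0.126..0.154 Y -0.085..0.087
 z0.240 n34 X 0.129..0.156 Y -0.086..0.087
 z0.255 n59 X 0.132..0.173 Y -0.085..0.086
 z0.270 n327 X 0.135..0.172 Y -0.083..0.081
 z0.285 n250 X 0.139..0.157 Y -0.070..0.075
 z0.300 n118 X 0.141..0.153 Y -0.028..0.031
scene 2624
 z0.120 n162 X 0.101..0.147 Y -0.078..0.080
 z0.135 n244 X 0.105..0.153 Y -0.085..0.091
 z0.150 n233 X 0.109..0.157 Y -0.090..0.095
 z0.165 n230 X 0.113..0.158 Y -0.
[... 165 characters left out ...]
0.173 Y -0.090..0.090
 z0.240 n244 X 0.125..0.175 Y -0.089..0.091
 z0.255 n207 X 0.131..0.176 Y -0.088..0.092
 z0.270 n115 X 0.133..0.163 Y -0.082..0.083
 z0.285 n143 X 0.135..0.151 Y -0.069..0.073
 z0.300 n90 X 0.142..0.153 Y -0.033..0.032
wrist 23733
 z0.120 n2251 X 0.107..0.147 Y -0.046..0.081
 z0.135 n2478 X 0.108..0.152 Y -0.044..0.087
 z0.150 n2150 X 0.111..0.156 Y -0.036..0.088
 z0.165 n2304 X 0.114..0.158 Y -0.076..0.088
 z0.180 n2943 X 0.118..0.162 Y -0.078..0.088
 z0.195 n3765 X 0.121..0.165 Y -0.080..0.088
 z0.210 n4286 X 0.124..0.169 Y -0.080..0.088
 z0.225 n2655 X 0.127..0.172 Y -0.079..0.088
 z0.240 n890 X 0.131..0.174 Y -0.005..0.076
 z0.255 n11 X 0.171..0.173 Y -0.003..-0.001
```

Run:
```python
from h import *
from workcell import bot
s=bot.read_state(); psi=np.radians(-11);ex=np.array([np.cos(psi),np.sin(psi)])
for X,z in ((0,.33),(.1355,.33),(.1355,.28)): print(delta(s,[*(np.array([.509,.1215])+X*ex),z],79))
```

```text
(array([ -1. ,   0.7, -86.2]), np.float64(22.3))
(array([-52.5, 126. , -86.3]), np.float64(22.3))
(array([-52.5, 126.1, -36.3]), np.float64(22.3))
```

{"name": "move_arm", "arguments": {
  "steps": [
    [0,0,-40,8,60],
    [0,0,-80,16,60],
    [0,0,-88,22.3,60],
    [-9,21,-88,22.3,60],
    [-18,43,-88,22.3,60],
    [-27,65,-88,22.3,60],
    [-36,87,-88,22.3,60],
    [-45,108,-88,22.3,60],
    [-50,120,-88,22.3,60],
    [-52.5,126,-88,22.3,60],
    [-52.5,126,-88,22.3,60],
    [-52.5,126,-88,22.3,60]
  ]
}}

```text
time: 17.1
tool_pos: [0.6418, 0.096, 0.3318]
tcp_rot: [-2.423, -1.999, 0.002]
wrist_force: [-0.4, -0.3, 0.3]
width: 0.605
```

```bash
python3 look.py wrist w19; python3 look.py scene s19
python3 - <<'E'
import cv2
im=cv2.imread("pics/s19.png")[60:240,120:290]; cv2.imwrite("pics/s19c.png",cv2.resize(im,None,fx=3.3,fy=3.3,interpolation=cv2.INTER_CUBIC))
E
```

```text
17.15 [0.6418 0.096  0.3322] psi 79.05 F [-0.34  0.16  0.  ] T [-0.01   0.002 -0.019] w 0.604 q [0.11  0.172 1.532 0.    1.439 0.301]
17.2 [0.6418 0.0961 0.3324] psi 79.06 F [ 0.09 -0.32  0.82] T [ 0.033  0.044 -0.026] w 0.602 q [0.11  0.172 1.532 0.    1.438 0.301]
```

View pics/w19.png

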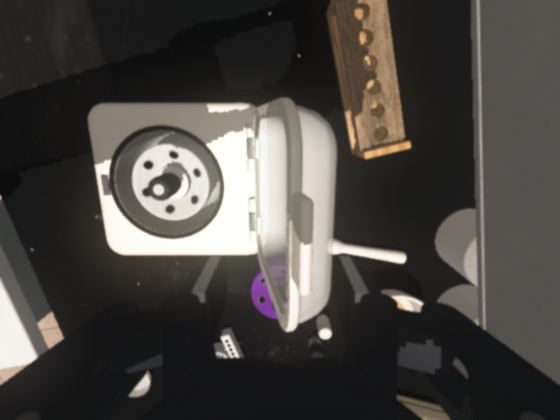

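View pics/s19c.png

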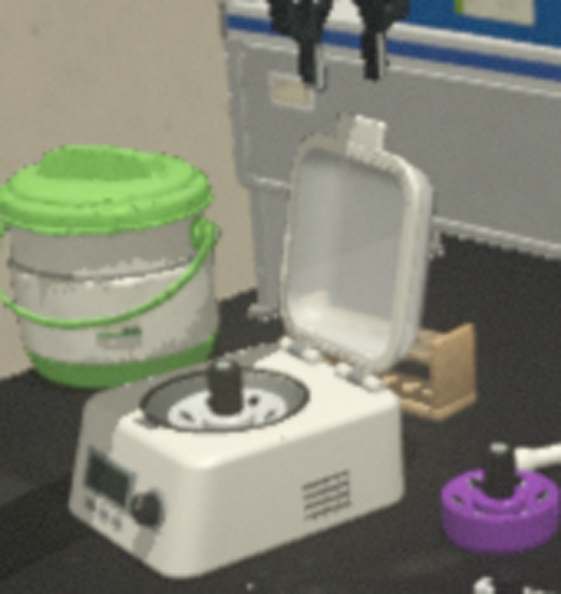

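Run:
```python
from h import *
from workcell import bot
c=dict(np.load("w19.npz")); p=cloud(c)
psi=np.radians(-11); ex=np.array([np.cos(psi),np.sin(psi)]); ey=np.array([-ex[1],ex[0]])
r=p[...,:2]-[.509,.1215]; X=r@ex; Y=r@ey; Z=p[...,2]
tcp=np.array([.6418,.096])-[.509,.1215]; print("tcp X,Y",tcp@ex,tcp@ey)
m=(X>.12)&(X<.2)&(abs(Y)<.1)
for z in np.arange(.24,.32,.0075):
    k=m&(abs(Z-z)<.004)
    if k.sum()>5: print("z%.3f n%d X %s Y %.3f..%.3f"%(z,k.sum(),np.percentile(X[k],[2,50,98]).round(4),Y[k].min(),Y[k].max()))
for (u0,u1,v0,v1) in ((190,225,250,300),(335,375,250,300)):
    P=np.stack([X,Y,Z],-1)[v0:v1:6,u0:u1:5].round(3)
    P=P[(P[...,2]>.31)]
    print(P[np.argsort(P[:,2])][:12], "X range",P[:,0].min(),P[:,0].max())
```

```text
tcp X,Y 0.1352257193439517 0.00030794140808972873
z0.240 n97 X [0.1325 0.134  0.1413] Y -0.086..0.087
z0.247 n90 X [0.1339 0.1355 0.1442] Y -0.085..0.087
z0.255 n204 X [0.1362 0.1523 0.1755] Y -0.085..0.086
z0.263 n853 X [0.1378 0.1716 0.1751] Y -0.084..0.086
z0.270 n2394 X [0.1399 0.1664 0.1722] Y -0.081..0.083
z0.278 n3391 X [0.1411 0.1572 0.1652] Y -0.078..0.078
z0.285 n1728 X [0.1422 0.145  0.1503] Y -0.069..0.072
z0.293 n326 X [0.1442 0.1452 0.1497] Y -0.027..0.030
z0.300 n354 X [0.1458 0.1468 0.1555] Y -0.029..0.030
z0.308 n1335 X [0.1475 0.1512 0.1552] Y -0.029..0.031
[[0.107 0.011 0.339]
 [0.109 0.011 0.34 ]
 [0.105 0.011 0.341]
 [0.101 0.007 0.345]
 [0.106 0.011 0.347]
 [0.11  0.011 0.347]
 [0.108 0.011 0.348]
 [0.102 0.007 0.35 ]
 [0.1   0.007 0.351]
 [0.098 0.007 0.351]
 [0.111 0.008 0.351]
 [0.111 0.01  0.352]] X range 0.098 0.111
[[ 0.167  0.011  0.34 ]
 [ 0.162  0.011  0.341]
 [ 0.165  0.011  0.341]
 [ 0.162  0.009  0.342]
 [ 0.162  0.006  0.342]
 [ 0.162  0.003  0.343]
 [ 0.162  0.     0.343]
 [ 0.163 -0.006  0.344]
 [ 0.162 -0.002  0.345]
 [ 0.173  0.007  0.345]
 [ 0.166  0.011  0.346]
 [ 0.163  0.011  0.346]] X range 0.162 0.174
```

Run:
```python
import numpy as np
for i,th in enumerate(np.arange(1.8,.64,-.1)):
    r=.191+.012*i/11; n=.005
    X=.104-r*np.cos(th)+n*np.sin(th); Z=.101+r*np.sin(th)+n*np.cos(th)
    print(round(th,2),"ty",round((X-.162)*1000,1),"tz",round((.339-Z)*1000,1))
```

```text
1.8 ty -9.7 tz 53.1
1.7 ty -28.3 tz 48.2
1.6 ty -47.4 tz 45.0
1.5 ty -66.8 tz 43.9
1.4 ty -86.3 tz 44.6
1.3 ty -105.7 tz 47.4
1.2 ty -124.9 tz 52.1
1.1 ty -143.6 tz 58.7
1.0 ty -161.7 tz 67.2
0.9 ty -178.9 tz 77.6
0.8 ty -195.1 tz 89.7
0.7 ty -210.0 tz 103.4
```

{"name": "move_arm", "arguments": {
  "steps": [
    [0,0,15,0,60],
    [0,0,28,0,60],
    [0,0,36,0,60],
    [0,0,43,0,60],
    [0,0,49,0,60],
    [0,0,49,0,60],
    [0,0,49,0,60]
  ]
}}

```text
time: 17.9
tool_pos: [0.6426, 0.0958, 0.2832]
tcp_rot: [2.423, 1.999, 0.0]
wrist_force: [0.1, 0.2, 0.6]
width: 0.603
```

```bash
python3 look.py wrist w20
```

```text
17.95 [0.6428 0.0958 0.2836] psi 79.03 F [ 0.49 -0.72  0.15] T [-0.014 -0.085 -0.074] w 0.599 q [0.11  0.19  1.598 0.    1.353 0.301]
```

View pics/w20.png

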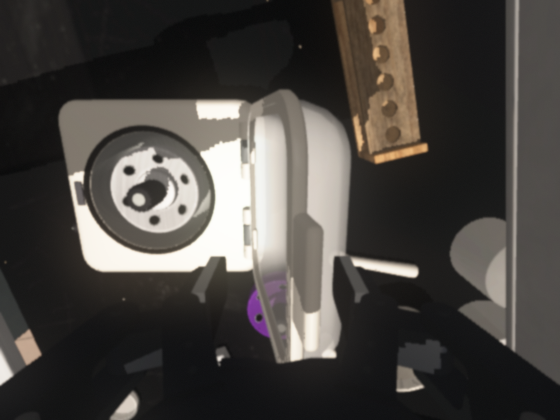

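{"name": "move_arm", "arguments": {
  "steps": [
    [0,-4,0,0,60],
    [0,-9,0,0,60],
    [0,-14,0,0,60],
    [0,-20,0,0,60],
    [0,-28,-1,0,60],
    [0,-37,-3,0,60],
    [0,-47,-4,0,60],
    [0,-57,-5,0,60],
    [0,-67,-5,0,60],
    [0,-76,-5,0,60],
    [0,-86,-4,0,60],
    [0,-86,-4,0,60]
  ]
}}

```text
time: 19.15
tool_pos: [0.5566, 0.1125, 0.2871]
tcp_rot: [-2.422, -1.999, 0.001]
wrist_force: [-0.1, 0.6, 0.3]
width: 0.599
```

```bash
python3 look.py wrist w21;python3 look.py scene s21
python3 - <<'E'
import cv2
im=cv2.imread("pics/s21.png")[60:240,120:290]; cv2.imwrite("pics/s21c.png",cv2.resize(im,None,fx=3.3,fy=3.3,interpolation=cv2.INTER_CUBIC))
E
```

```text
19.2 [0.5574 0.1124 0.2872] psi 79.06 F [-0.2   0.65  0.81] T [ 0.028 -0.054  0.005] w 0.603 q [0.155 0.033 1.765 0.    1.344 0.346]
19.25 [0.5578 0.1123 0.2873] psi 79.05 F [ 0.35  0.35 -0.35] T [0.005 0.002 0.033] w 0.599 q [0.155 0.033 1.764 0.    1.344 0.346]
```

View pics/s21c.png

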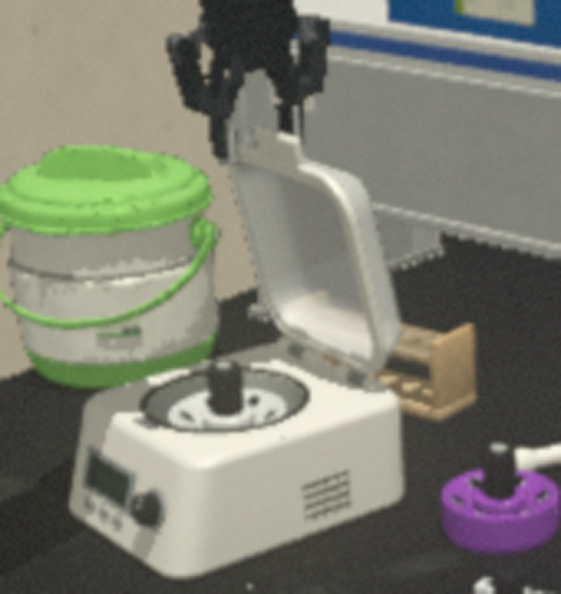

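View pics/w21.png

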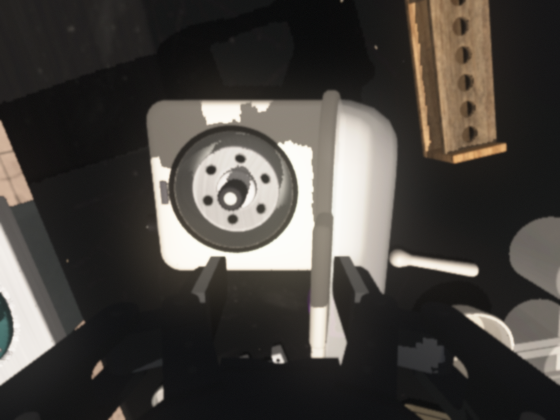

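{"name": "move_arm", "arguments": {
  "steps": [
    [0,-10,1,0,60],
    [0,-19,2,0,60],
    [0,-29,4,0,60],
    [0,-38,6,0,60],
    [0,-48,9,0,60],
    [0,-57,13,0,60],
    [0,-66,17,0,60],
    [0,-75,21,0,60],
    [0,-84,26,0,60],
    [0,-92,31,0,60],
    [0,-100,37,0,60],
    [0,-100,37,0,60]
  ]
}}

```text
time: 20.45
tool_pos: [0.4582, 0.1312, 0.2489]
tcp_rot: [-2.422, -1.999, 0.003]
wrist_force: [-0.2, 0.0, -0.5]
width: 0.599
```

```bash
python3 look.py scene s22
python3 - <<'E'
import cv2
im=cv2.imread("pics/s22.png")[60:240,120:290]; cv2.imwrite("pics/s22c.png",cv2.resize(im,None,fx=3.3,fy=3.3,interpolation=cv2.INTER_CUBIC))
E
```

```text
20.5 [0.4591 0.1312 0.2495] psi 79.06 F [ 0.49 -0.   -0.14] T [-0.005 -0.005 -0.009] w 0.595 q [ 0.226 -0.128  1.987  0.     1.283  0.417]
```

View pics/s22c.png

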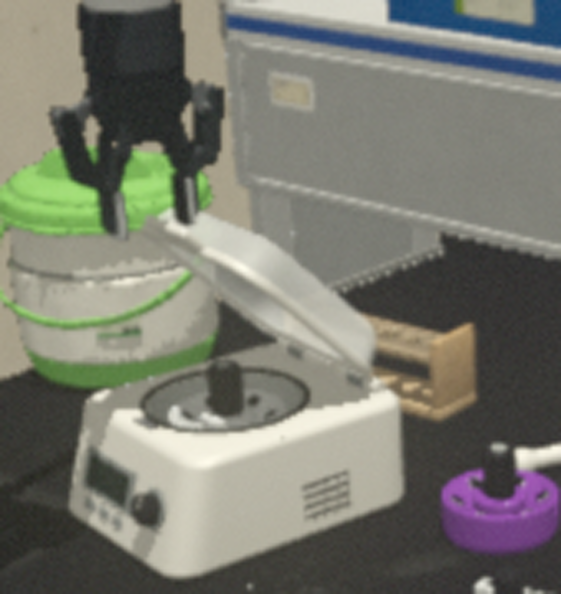

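{"name": "move_arm", "arguments": {
  "steps": [
    [0,0,-20,0,60],
    [0,0,-50,0,60],
    [0,0,-90,0,60],
    [0,0,-90,0,60],
    [0,0,-90,0,60]
  ]
}}

```text
time: 21.0
tool_pos: [0.4611, 0.1313, 0.3419]
tcp_rot: [2.422, 1.998, 0.005]
wrist_force: [0.3, 0.0, 0.3]
width: 0.597
```

```bash
python3 look.py scene s23
python3 - <<'E'
import cv2
im=cv2.imread("pics/s23.png")[60:240,120:290]; cv2.imwrite("pics/s23c.png",cv2.resize(im,None,fx=3.3,fy=3.3,interpolation=cv2.INTER_CUBIC))
E
```

```text
21.05 [0.4602 0.1311 0.3402] psi 79.02 F [ 0.29 -0.73 -0.7 ] T [-0.007  0.07   0.007] w 0.602 q [ 0.225 -0.165  1.856 -0.     1.451  0.417]
```

View pics/s23c.png

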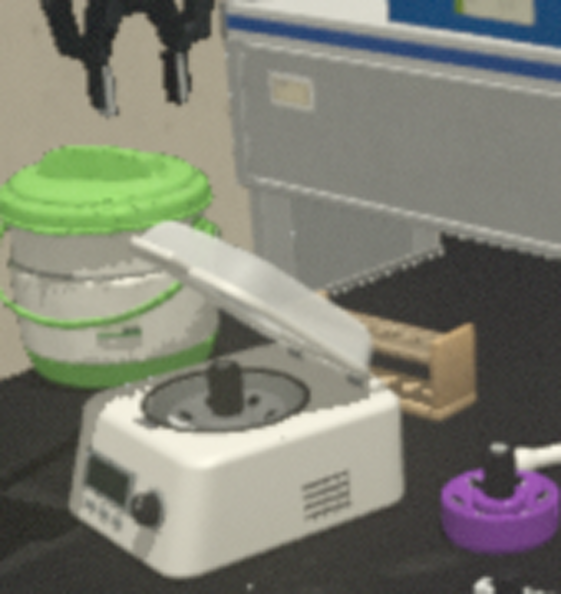

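Sinking on its own; wait about 3 s.

{"name": "move_arm", "arguments": {
  "steps": [
    [0,0,0,0,60],
    [0,0,0,0,60],
    [0,0,0,0,60],
    [0,0,0,0,60],
    [0,0,0,0,60],
    [0,0,0,0,60],
    [0,0,0,0,60],
    [0,0,0,0,60],
    [0,0,0,0,60],
    [0,0,0,0,60],
    [0,0,0,0,60],
    [0,0,0,0,60],
    [0,0,0,0,60],
    [0,0,0,0,60],
    [0,0,0,0,60],
    [0,0,0,0,60],
    [0,0,0,0,60],
    [0,0,0,0,60],
    [0,0,0,0,60],
    [0,0,0,0,60]
  ]
}}

```text
time: 23.05
tool_pos: [0.46, 0.1312, 0.3402]
tcp_rot: [2.424, 1.999, 0.0]
wrist_force: [0.3, -0.2, 0.4]
width: 0.598
```

{"name": "move_arm", "arguments": {
  "steps": [
    [0,0,0,0,60],
    [0,0,0,0,60],
    [0,0,0,0,60],
    [0,0,0,0,60],
    [0,0,0,0,60],
    [0,0,0,0,60],
    [0,0,0,0,60],
    [0,0,0,0,60],
    [0,0,0,0,60],
    [0,0,0,0,60],
    [0,0,0,0,60],
    [0,0,0,0,60],
    [0,0,0,0,60],
    [0,0,0,0,60],
    [0,0,0,0,60]
  ]
}}

```text
time: 24.55
tool_pos: [0.4599, 0.1312, 0.3402]
tcp_rot: [-2.424, -1.999, 0.0]
wrist_force: [-1.1, 0.2, -1.2]
width: 0.603
```

```bash
python3 look.py scene s24; python3 look.py top t24
python3 - <<'E'
import cv2
from h import *
im=cv2.imread("pics/s24.png")[60:240,120:290]; cv2.imwrite("pics/s24c.png",cv2.resize(im,None,fx=3.3,fy=3.3,interpolation=cv2.INTER_CUBIC))
c=dict(np.load("s24.npz")); p=cloud(c)
psi=np.radians(-11); ex=np.array([np.cos(psi),np.sin(psi)]); ey=np.array([-ex[1],ex[0]])
r=p[...,:2]-[.509,.1215]; X=r@ex; Y=r@ey; Z=p[...,2]
for a,b in ((-.115,-.09),(-.09,-.07),(-.07,-.03),(-.03,.03),(.03,.07),(.07,.1)):
    k=(X>a)&(X<b)&(abs(Y)<.025)&(Z>.06)&(Z<.2); print(a,b,k.sum(),np.percentile(Z[k],[5,50,95]).round(4) if k.sum() else "")
# bystanders from top before/after
for f in ("top0","t24"):
    c=dict(np.load(f+".npz")); p=cloud(c)
    for n,u,v,h in (("strip",297,239,18),("timer",327,189,14),("vial0",287,175,6),("vial1",300,182,6)):
        q=p[v-h:v+h,u-h:u+h].reshape(-1,3); q=q[q[:,2]>.012]; print(f,n,q.mean(0).round(4),len(q))
E
```

```text
24.6 [0.4599 0.1312 0.3401] psi 79.03 F [ 0.44 -0.06 -0.08] T [ 0.05  -0.025  0.013] w 0.599 q [ 0.226 -0.165  1.856  0.     1.451  0.417]
24.65 [0.46   0.1311 0.3402] psi 79.03 F [-0.02  0.49  1.16] T [ 0.02  -0.012  0.001] w 0.599 q [ 0.226 -0.166  1.856 -0.     1.451  0.417]
-0.115 -0.09 197 [0.0623 0.0836 0.1118]
-0.09 -0.07 165 [0.0932 0.121  0.1364]
-0.07 -0.03 120 [0.1372 0.1408 0.1427]
-0.03 0.03 153 [0.1397 0.1414 0.1431]
0.03 0.07 94 [0.1392 0.1411 0.1433]
0.07 0.1 6 [0.1367 0.1386 0.1395]
top0 strip [ 0.4748 -0.1969  0.0344] 491
top0 timer [ 0.6237 -0.2839  0.0166] 391
top0 vial0 [ 0.6501 -0.1662  0.0813] 58
top0 vial1 [ 0.6419 -0.2044  0.038 ] 55
t24 strip [ 0.4732 -0.1969  0.0472] 495
t24 timer [ 0.6229 -0.2838  0.02  ] 386
t24 vial0 [ 0.6618 -0.1647  0.0373] 55
t24 vial1 [ 0.6418 -0.2042  0.0373] 56
```

View pics/s24c.png

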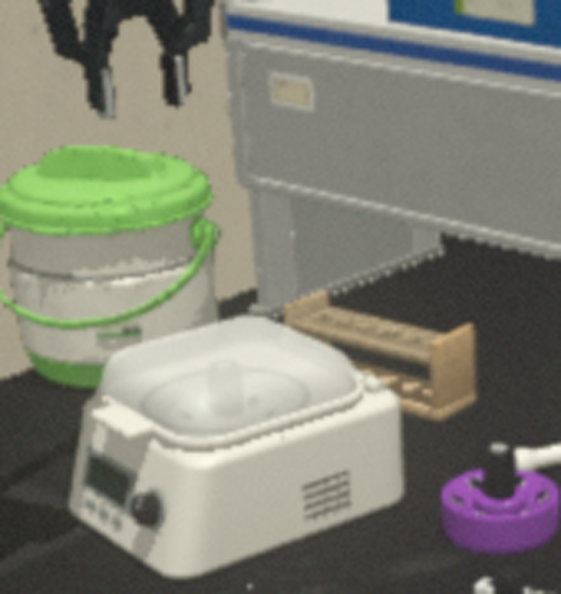

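View pics/t24.png

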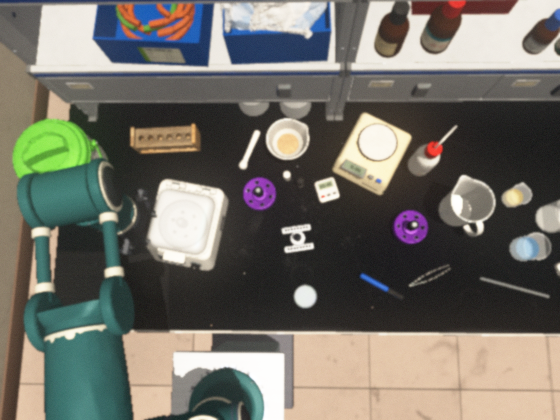

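The lid is shut: the dome top is level at 0.141 m, the rotor shows under it, and the bystanders and look-alikes haven't moved. I'm handing in.

```bash
python3 -c "
from workcell import bot
print(bot.finish_job())"
```

```text
the job is handed in; nothing more can be done
None
```

The rotor is seated on the drive flange, released, and the lid is shut; I handed the job in at about 25 s of the 72 s allowed.

**Seating:** I picked the aluminium rotor up by its knob and set its tube holes in line with the spindle teeth seen by the wrist camera. The teeth meshed on the first descent, so no rocking was needed. A sideways push of about 2–3 N showed up on the way down and went away after a shift of under 1 mm. The flange took the load at about 4 N.

**Last checks:**
- **Rotor:** the knob top measured 0.1295 m against 0.129 m expected when fully home, and the rim was level to about 0.4°.
- **Lid:** I drew it forward by its tab with one finger and it sank shut on its own. The dome top measured level at about 0.141 m.
- **Bystanders:** the strip rotor, timer and black-capped vial measured within about 2 mm sideways of where they started. The white-capped vial's before and after readings differed by 12 mm in x. I put that down to a stray depth reading in the first picture, since it looks unmoved in the images.
- **Robot:** the gripper was clear of everything, with wrist force near zero apart from sensor noise.

The lid's open angle measured about 1.8 rad rather than 1.85; this made no difference to closing it.

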